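# Register the punching template and pin it

### The arm

A 6-joint arm with a two-finger parallel gripper is mounted at the origin on a cart in front of the work surface, level with it; the furniture and walls round the work are solid. World frame = base frame: x ahead of the robot, y to its left, z up, the work surface at z = 0. Lengths are in m, angles in rad, forces in N, time in s.
With the tool pointing down it reaches from about 0.425 to 0.95 m from the base axis. Payload 3.5 kg.
Tool frame: the origin (TCP) lies on the centre line of the jaws, within the pads' length; the fingertips stand 19 mm ahead of it and the grasp point (between the pads) is the TCP; z points along the fingers, y is the line along which they close (so a half turn about z gives the same grasp; the last joint's range is limited). The gripper opens to 85 mm and grips with 20 to 120 N. Pads are 22 mm wide; open, the fingers measure 114 mm over their backs; the gripper's body (76 mm by 85 mm) begins 54 mm behind the grasp point. The pads swing forward as they close: fully open they stand 13 mm farther back than shut.
Start: joints at [1.1, 0.286, 1.577, -0, 1.279, -0.15], TCP at [0.213, 0.641, 0.25] pointing down, gripper open.
Joint ranges: [-2.77, 2.77], [-0.9, 2.22], [0.21, 2.48], [-1.53, 4.67], [0.24, 2.81], [-2.84, 2.84]. Speed limits (rad/s): [2.79, 2.79, 3.14, 3.14, 3.14, 3.14].

### API

Orientations are given as a unit quaternion [x, y, z, w].
In Python, from plant import ctrl, imaging gives the robot as it stands. The module is installed in compiled form; this text tells all that it offers.
- The arm moves only by the shell command python3 -m handwheel 'ROWS' [OPENING] [FORCE]. ROWS is JSON, one flat list of numbers, 6 for each row, row after row: the shift along the world's x, y, z in units of 150 mm (1.0 is 150 mm), then the turn, a rotation vector about the world's x, y, z in units of 90 degrees (1.0 is 90 degrees). In form: [tx, ty, tz, rx, ry, rz, tx, ty, tz, rx, ry, rz, ...]. A call has 1 to 5 rows; each row shifts and turns the commanded pose from where the row before left it; what a row does not reach is not made up. A row lasts 1/12 s, in which the tool goes at most 41.7 mm and 7.16 degrees, less where a joint would pass 70% of its speed; a pose out of reach is approached as far as the arm can. A call with a number of a shift or a turn outside -1 to 1 is refused whole. A call with a gripper value outside its range is refused whole. OPENING is the opening, from 0 (shut) to 1 (fully open), set as the call begins (- or left out, the last holds). The fingers move at their own pace and stop on an object; FORCE is the grip in N (left out, the last holds). Time passes only in rows, so rows that do not move let the fingers close. It gives the time, the measured TCP pose, the force, the opening and the grip force at its end, in the units of the state.
- ctrl.get_state(): the state, without advancing time (a new reading comes with each control period).
- imaging.read_camera(name): name is "side" or "top" or "wrist"; returns (picture, depth): 400x640x3 uint8, blue, green, red; 400x640 float32, m along the optical axis (not along the pixel's ray), 0 where there is no reading.
- imaging.get_calibration(name): a dict with "fovy" (degrees; the focal length in pixels is half the picture's height over the tangent of half this angle, whatever the lens; pixels are square), "cx", "cy" (the principal point, pixels), "R" (3x3) and "t" (3): a world point X has camera coordinates R X + t. Camera axes: x right, y down, z forward; pixel columns grow to the right and rows downward; lengths in m; the calibration is good to about 2 mm. A picture is of the moment at which its call begins: read the wrist's pose just before it. get_calibration takes no time and is no camera call; for the wrist camera it gives the pose at the moment of the call.
- ctrl.sign_off(): hands the job in; it is judged then, once.
The state is a dict: "time": time; "qpos": joint angles; "dq": joint speeds; "joint_efforts": joint torques, N m; "eef_pos": TCP position; "tcp_rot": TCP orientation; "contact_force": force on the tool from outside, world axes, zero at the start; "wrist_torque": the same for the moment, N m; "opening": opening from 0.0 (shut) to 1.0 (fully open); "finger_force": force on a finger pad.
Only numpy, scipy, OpenCV 4.12 (cv2) and the standard library are available. Lean on these libraries where they do the work, as an engineer would, in place of code of your own. Each camera call takes 0.05 s, during which the arm holds its last target. There are 200 camera calls.

### The job

Slide the aluminium punching template along the bed of the wooden jig, between its rails, until it is fully home against the end stop. Then take the slimmer of the two locating pins from its stand and push it upright through the template's hole into the hole in the bed, down until its flange lies on the template, and let go. Leave the thicker pin in its stand and do not disturb the leather swatches or the cork block.

Things in the scene. Friction and masses are not known exactly. Their poses are not given: they have to be found in the camera images.
- jig: Fixed punching jig: wooden bed 240 (x) x 120 (y) x 30 mm high with two dark steel rails along its x axis (each 18 mm wide, 14 mm high above the bed, 74 mm apart inside) and at its +x end (away from the robot) a dark steel end stop, 18 mm high, whose inner face is at x = +105 mm. Origin: centre of the underside, on the table; z up.
- jig_hole (a point): Mouth of the 12 mm round hole in the jig's bed, at (80, 0, 30) mm in the jig frame; it goes right through the 30 mm bed, with a 2 mm chamfer at the mouth.
- template: Loose aluminium template plate 120 (x) x 72 (y) x 10 mm, 0.35 kg, lying on the jig's bed between the rails with a gap of 1 mm each side, short of the stop at the start. Origin: centre of its underside; axes as the jig's. When home against the stop its origin is at (45, 0, 30) mm in the jig frame and its hole is over the bed's hole.
- template_hole (a point): Mouth of the 15 mm round through hole in the template, on its top face, at (35, 0, 10) mm in the template frame.
- template_bar (a point): Centre of the dark steel grip bar fixed upright on the template: 14 mm thick (x), 50 mm long (y), 25 mm high, standing on the plate's top face, its centre at (-20, 0, 22.5) mm in the template frame.
- slim_pin: Slimmer steel locating pin, upright in its stand, 76 mm long, 0.08 kg. Origin: centre of its tip (lower end), z up along the pin. From the tip up: shank 10 mm diameter to 36 mm (tip tapered), flange 22 mm diameter to 40 mm, round grip 18 mm diameter to 76 mm. In the stand, and when seated in the jig, its tip is 4 mm and its flange's underside 40 mm above the table.
- slim_stand: Fixed wooden block 64 x 64 x 40 mm high with a 12 mm through hole in the middle, in which the slim pin stands. Origin: centre of its underside. It may be left or right of the jig.
- thick_pin: Thicker steel locating pin for another jig, same heights as the slim one but shank 16 mm, flange 32 mm and grip 28 mm in diameter, upright in its own stand. Origin: centre of its tip. It stays where it is.
- thick_stand: Fixed wooden block 64 x 64 x 40 mm high with an 18 mm through hole holding the thick pin, on the other side of the jig from the slim stand. Origin: centre of its underside.
- swatches: Bystander: pile of leather swatches 52 x 67 x 11 mm, origin at the centre of its underside.
- cork_block: Bystander: cork sanding block 56 x 96 x 28 mm, origin at the centre of its underside.
There are look-alikes about, which are no part of the job. Leave any green or red look-alike of the slim_pin alone.

How it is judged:
On the way, in this order (a step that is already met when the one before it is completed fails the run):
1. the template is home against the stop, while the slim pin is not yet near the bed's hole (x of template in the frame of jig between 0.0415 and 0.048 m and y of template in the frame of jig between -0.004 and 0.004 m and z of template in the frame of jig between 0.027 and 0.033 m and angle between the x axis of template and the x axis of jig, either way round below 0.06 rad and horizontal distance between slim_pin and jig_hole above 0.05 m), for 0.2 s.
2. the slim pin is seated through the template in the bed's hole (x of template in the frame of jig between 0.0415 and 0.048 m and y of template in the frame of jig between -0.004 and 0.004 m and z of template in the frame of jig between 0.027 and 0.033 m and angle between the x axis of template and the x axis of jig, either way round below 0.06 rad and horizontal distance between slim_pin and jig_hole below 0.004 m and z of slim_pin in the frame of jig below 0.007 m and angle between slim_pin's own z axis and vertical below 0.1 rad), for 0.2 s.
At the end, for the whole second after the job is handed in: Template flat on the bed between the rails, within 3.5 mm of the end stop; slim pin upright (0.1 rad) through it in the bed's hole, tip within 4 mm of the hole's axis and at most 3 mm above fully seated; both at rest. Thick pin still in its stand (moved under 10 mm) (all of step 2 and linear speed of each of template, slim_pin below 0.02 m/s); the robot touches nothing.
It fails at once if the thick pin is taken out of its stand or lifted by more than 10 mm (distance of thick_pin from where it was at the start of the episode above 0.01 m).
It fails at once if the swatches or the cork block are pushed more than 30 mm (distance of any of swatches, cork_block from where it was at the start of the episode above 0.03 m).
It also fails if it takes over 59 s, if anything falls off the work surface, if the arm or the gripper's body presses on something with over 40 N, if the wrist force passes 120 N, or if a joint passes its speed limit or range.

## Working session

There is one attempt and no reset: what is moved stays moved. The work goes in short steps, Python scripts to look and compute and a shell command to move; the robot and the scene stay as the last step left them, time stands still between calls to the robot, and variables do not carry over. Pictures are saved under pics/ and viewed, at most 12 in all, crops included, and the job is handed in when it is done.

```bash
mkdir -p pics; cat > h.py <<'E'
import numpy as np, cv2
from plant import ctrl, imaging
def cam(n):
    c=imaging.get_calibration(n); p,d=imaging.read_camera(n); return p,d,c
def pt(c,d,u,v,z=None):
    f=200/np.tan(np.radians(c["fovy"])/2); R=np.array(c["R"]);t=np.array(c["t"])
    r=np.array([(u-c["cx"])/f,(v-c["cy"])/f,1.0])
    o=-R.T@t; w=R.T@r
    if z is not None: return o+w*(z-o[2])/w[2]
    return o+w*d[int(v),int(u)]
E
python3 - <<'E'
from h import *
import pickle
for n in("top","side"):
    p,d,c=cam(n); cv2.imwrite(f"pics/{n}.png",p); pickle.dump((p,d,c),open(n+".pkl","wb")); print(n,c)
print(ctrl.get_state())
E
```

```text
top {'fovy': 54.88875837053453, 'cx': 318.5991433573598, 'cy': 198.45563218078095, 'R': array([[-0.01881805, -0.99979448, -0.00754227],
       [-0.98132533,  0.01991372, -0.19132184],
       [ 0.19143271,  0.00380112, -0.98149838]]), 't': array([-0.02103697,  0.54688486,  1.10224017])}
side {'fovy': 47.84047263818447, 'cx': 322.21027695797176, 'cy': 201.0542148476214, 'R': array([[ 0.87294152, -0.48728325,  0.02298126],
       [-0.24212045, -0.47368062, -0.8467611 ],
       [ 0.42349828,  0.73360869, -0.53147672]]), 't': array([-0.48961099,  0.16936806,  0.91811655])}
{'time': 0.1, 'qpos': array([ 1.09997528e+00,  2.87170104e-01,  1.57805142e+00, -3.02209129e-06,
        1.27864576e+00, -1.50000591e-01]), 'dq': array([ 0.00238987,  0.00068914, -0.00271149,  0.00255505, -0.00135456,
        0.00175059]), 'joint_efforts': array([ 9.63060961e-05, -4.07295406e+01, -2.93700135e+01, -1.29167038e-04,
        3.38059115e-03,  3.02776709e-05]), 'eef_pos': array([0.21256876, 0.6400533 , 0.24901217]), 'tcp_rot': array([ 1.59722648e-01,  9.87161275e-01, -1.08340414e-03, -3.46015841e-04]), 'contact_force': array([-0.52038126, -0.57244001,  0.58578934]), 'wrist_torque': array([-0.01131471,  0.04833595,  0.03552619]), 'finger_force': 0.0, 'opening': 1.0018242563052118}
```

View pics/top.png

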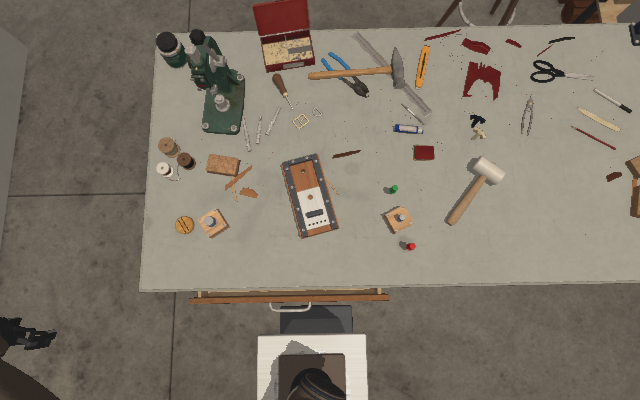

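View pics/side.png

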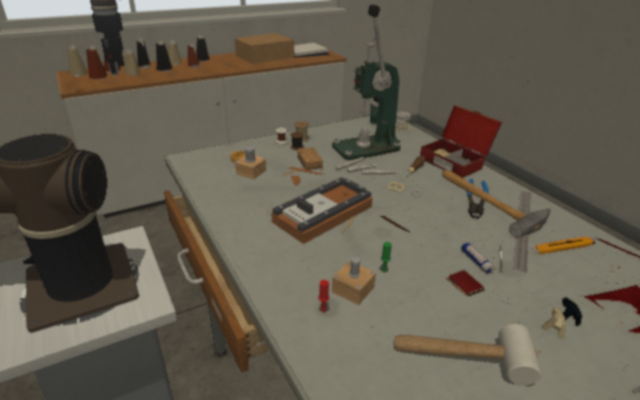

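```bash
python3 - <<'E'
from h import *
import pickle
p,d,c=pickle.load(open("top.pkl","rb"))
a=cv2.resize(p[145:245,270:350],None,fx=6,fy=6,interpolation=cv2.INTER_CUBIC)
b=cv2.resize(p[195:245,375:425],None,fx=6,fy=6,interpolation=cv2.INTER_CUBIC)
e=cv2.resize(p[195:245,190:240],None,fx=6,fy=6,interpolation=cv2.INTER_CUBIC)
cv2.imwrite("pics/crop.png",np.hstack([a,np.vstack([b,e])]))
for n,u,v in(("R pin",399,215),("L pin",210,220),("swred",424,153),("cork",223,165)):
    print(n,pt(c,d,u,v))
E
```

```text
R pin [ 0.48961184 -0.26685738  0.06547981]
L pin [0.48421994 0.28533944 0.07682576]
swred [ 0.6939037  -0.36822866  0.01374344]
cork [0.66249832 0.26384365 0.03207824]
```

View pics/crop.png

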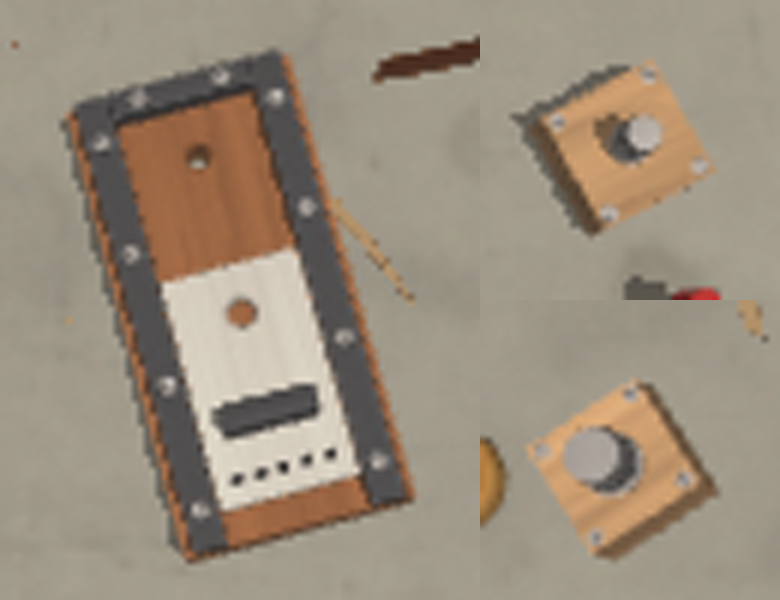

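```bash
python3 - <<'E'
from h import *
import pickle
p,d,c=pickle.load(open("top.pkl","rb"))
q=lambda X,Y,z,o=(270,145):pt(c,d,(X+.5)/6-.5+o[0],(Y+.5)/6-.5+o[1],z)
print("cam",-c["R"].T@c["t"])
L=[q(*x,.044) for x in((101,143),(131,254),(168,385),(201,510))]
Rr=[q(*x,.044) for x in((276,97),(307,206),(345,337),(379,461))]
for S in(L,Rr):
    v=S[0]-S[-1]; print(np.arctan2(v[1],v[0]),np.linalg.norm(v),np.mean(S,0))
J=q(199,157,.03);T=q(242,313,.04); v=J-T;print("J",J,"T",T,"d",np.linalg.norm(v[:2]),np.arctan2(v[1],v[0]))
print("bar",q(266,403,.065), "pin",q(643-480,134,.08,(375,195)),"pinflange/block corners")
for x in((538,120),(648,63),(715,168),(597,233)): print(q(x[0]-480,x[1],.04,(375,195)))
E
```

```text
cam [ 0.32527126 -0.0361129   1.18631929]
0.25362799968048366 0.19565909885149108 [0.55049761 0.04100294 0.044     ]
0.2484238986828539 0.19523445376315693 [ 0.57328597 -0.04845236  0.044     ]
J [0.63939179 0.01589867 0.03      ] T [ 0.55466026 -0.00541853  0.04      ] d 0.0873719379780178 0.24647011413245523
bar [ 0.50434562 -0.01722217  0.065     ] pin [ 0.48172336 -0.27148646  0.08      ] pinflange/block corners
[ 0.49549416 -0.22794212  0.04      ]
[ 0.5233369 -0.2846712  0.04     ]
[ 0.46957812 -0.31479066  0.04      ]
[ 0.43832501 -0.25424891  0.04      ]
```

```bash
r='0.16,-0.2,0,0,0,0.072'; s='0.16,-0.2,0,0,0,0'
python3 -m handwheel '[0.16,-0.2,0,0,0,0.072,0.16,-0.2,0,0,0,0.072,0.16,-0.2,0,0,0,0.072,0.16,-0.2,0,0,0,0.072,0.16,-0.2,0,0,0,0.072]' 0 30
python3 -m handwheel '[0.16,-0.2,0,0,0,0,0.16,-0.2,0,0,0,0,0.16,-0.2,0,0,0,0,0.16,-0.2,0,0,0,0,0.16,-0.2,0,0,0,0]'
```

```text
time: 0.52
eef_pos: [0.3333, 0.4889, 0.2497]
tcp_rot: [-0.125, 0.992, -0.0, -0.0]
contact_force: [0.5, -0.5, 0.6]
opening: 0.299
finger_force: 0.0
time: 0.93
eef_pos: [0.4533, 0.3388, 0.2499]
tcp_rot: [-0.122, 0.993, -0.0, -0.0]
contact_force: [0.3, -0.0, 0.0]
opening: -0.0
finger_force: 0.0
```

```bash

python3 -m handwheel '[0.014,-0.243,0,0,0,0,0.014,-0.243,0,0,0,0,0.014,-0.243,0,0,0,0,0.014,-0.243,0,0,0,0,0.014,-0.243,0,0,0,0]'
python3 -m handwheel '[0.014,-0.243,-0.1,0,0,0,0.014,-0.243,-0.1,0,0,0,0.014,-0.243,-0.1,0,0,0,0.014,-0.243,-0.1,0,0,0,0.014,-0.243,-0.1,0,0,0]'
python3 -m handwheel '[0,0,-0.24,0,0,0,0,0,-0.24,0,0,0,0,0,-0.2,0,0,0,0,0,0,0,0,0]'
python3 - <<'E'
from h import *
import pickle
o=[]
for n in("side","wrist"):
    p,d,c=cam(n); pickle.dump((p,d,c),open(n+"2.pkl","wb"))
    o.append(cv2.resize(p[150:275,220:420],(800,500),interpolation=cv2.INTER_CUBIC) if n=="side" else p)
cv2.imwrite("pics/s2.png",o[0]);cv2.imwrite("pics/w2.png",o[1])
E
```

```text
time: 1.35
eef_pos: [0.4628, 0.1566, 0.2498]
tcp_rot: [-0.122, 0.993, -0.0, -0.0]
contact_force: [-0.6, -0.7, 0.0]
opening: 0.002
finger_force: 0.0
time: 1.77
eef_pos: [0.4732, -0.0255, 0.1745]
tcp_rot: [-0.122, 0.993, 0.0, 0.0]
contact_force: [-0.2, 0.0, 0.0]
opening: -0.002
finger_force: 0.0
time: 2.1
eef_pos: [0.4682, -0.023, 0.0667]
tcp_rot: [-0.121, 0.993, 0.003, -0.007]
contact_force: [-1.2, -0.3, 1.2]
opening: -0.002
finger_force: 0.0
```

View pics/w2.png

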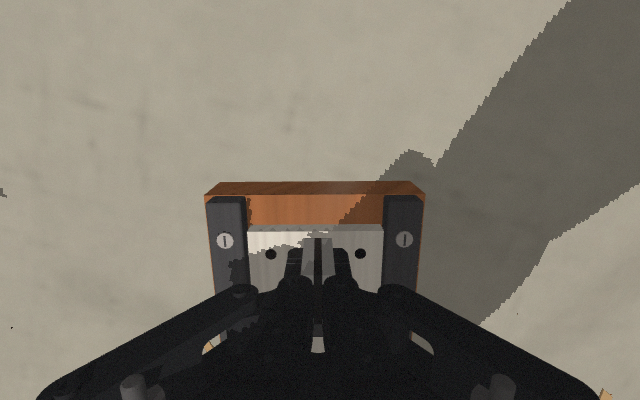

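```bash

python3 -m handwheel '[0.06,0.0153,0,0,0,0,0.06,0.0153,0,0,0,0,0.06,0.0153,0,0,0,0,0.06,0.0153,0,0,0,0,0.06,0.0153,0,0,0,0]'
python3 -m handwheel '[0.06,0.0153,0,0,0,0,0.06,0.0153,0,0,0,0,0.06,0.0153,0,0,0,0,0.04,0.0102,0,0,0,0,0.02,0.0051,0,0,0,0]'
```

```text
time: 2.62
eef_pos: [0.5202, -0.0123, 0.0749]
tcp_rot: [-0.123, 0.992, -0.0, 0.0]
contact_force: [-4.7, -0.9, 4.0]
opening: 0.004
finger_force: 2.5
time: 3.03
eef_pos: [0.5562, -0.003, 0.0743]
tcp_rot: [-0.122, 0.992, -0.0, 0.0]
contact_force: [-5.3, -1.4, 5.6]
opening: -0.006
finger_force: 2.6
```

View pics/s2.png

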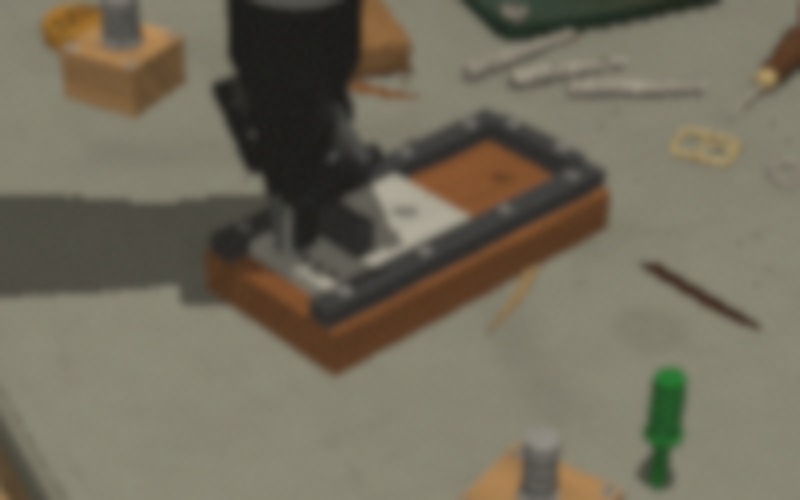

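```bash

python3 -m handwheel '[0.02,0.005,0,0,0,0,0.02,0.005,0,0,0,0,0.013,0.0033,0,0,0,0,0,0,0,0,0,0]'
python3 -m handwheel '[0.013,0.0033,0,0,0,0,0.007,0.0017,0,0,0,0,0,0,0,0,0,0]'
python3 -m handwheel '[0.007,0.0017,0,0,0,0,0.007,0.0017,0,0,0,0,0,0,0,0,0,0]'
```

```text
time: 3.37
eef_pos: [0.5632, -0.0012, 0.0735]
tcp_rot: [-0.122, 0.993, 0.0, 0.0]
contact_force: [-2.5, -0.6, 1.6]
opening: 0.002
finger_force: 1.3
time: 3.62
eef_pos: [0.5659, -0.0005, 0.0733]
tcp_rot: [-0.122, 0.993, 0.0, 0.0]
contact_force: [-3.1, -1.4, 2.5]
opening: 0.002
finger_force: 1.8
time: 3.87
eef_pos: [0.568, 0.0, 0.0733]
tcp_rot: [-0.122, 0.993, 0.0, 0.0]
contact_force: [-3.9, -0.6, 3.5]
opening: -0.002
finger_force: 1.8
```

```bash

python3 -m handwheel '[0.007,0.0017,0,0,0,0,0.007,0.0017,0,0,0,0,0,0,0,0,0,0]'
python3 -m handwheel '[0.007,0.0017,0,0,0,0,0.007,0.0017,0,0,0,0,0,0,0,0,0,0]'
python3 -m handwheel '[0.007,0.0017,0,0,0,0,0.007,0.0017,0,0,0,0,0,0,0,0,0,0]'
```

```text
time: 4.12
eef_pos: [0.5693, 0.0003, 0.0733]
tcp_rot: [-0.122, 0.993, -0.0, -0.001]
contact_force: [-5.8, -2.0, 5.2]
opening: 0.002
finger_force: 3.4
time: 4.37
eef_pos: [0.5695, 0.0004, 0.0733]
tcp_rot: [-0.123, 0.992, -0.0, -0.004]
contact_force: [-13.6, -3.7, 11.2]
opening: -0.002
finger_force: 6.8
time: 4.62
eef_pos: [0.5696, 0.0004, 0.0733]
tcp_rot: [-0.123, 0.992, -0.0, -0.008]
contact_force: [-19.0, -6.5, 15.5]
opening: 0.003
finger_force: 10.2
```

```bash

python3 -m handwheel '[-0.04,-0.01,0,0,0,0,-0.04,-0.01,0,0,0,0,0,0,0.2,0,0,0,0,0,0.2,0,0,0,0,0,0.2,0,0,0]' 1
python3 -m handwheel '[-0.07,-0.24,0.02,0,0,0,-0.07,-0.24,0.02,0,0,0,-0.07,-0.24,0.02,0,0,0,-0.07,-0.24,0.02,0,0,0,-0.07,-0.24,0.02,0,0,0]'
python3 -m handwheel '[-0.05,-0.2,0,0,0,0,-0.05,-0.2,0,0,0,0,-0.04,-0.2,0,0,0,0,0,0,0,0,0,0,0,0,0,0,0,0]'
python3 - <<'E'
from h import *
import pickle
o=[]
p,d,c=cam("top"); pickle.dump((p,d,c),open("top3.pkl","wb"))
a=cv2.resize(p[145:245,270:350],None,fx=6,fy=6,interpolation=cv2.INTER_CUBIC)
p,d,c=cam("wrist"); pickle.dump((p,d,c),open("wrist3.pkl","wb")); print(c, ctrl.get_state()["eef_pos"])
b=cv2.resize(p,(320,200))
cv2.imwrite("pics/w3.png",np.hstack([a,cv2.copyMakeBorder(b,0,400,0,0,cv2.BORDER_CONSTANT)]))
cv2.imwrite("pics/w3f.png",p)
E
```

```text
time: 5.03
eef_pos: [0.5624, -0.0012, 0.1638]
tcp_rot: [-0.122, 0.993, 0.0, 0.001]
contact_force: [0.7, 0.0, -0.6]
opening: 0.707
finger_force: 0.0
time: 5.45
eef_pos: [0.51, -0.183, 0.1788]
tcp_rot: [-0.122, 0.993, -0.001, 0.002]
contact_force: [0.6, 0.2, -0.2]
opening: 0.999
finger_force: 0.0
time: 5.87
eef_pos: [0.4889, -0.2731, 0.1784]
tcp_rot: [-0.12, 0.993, -0.001, 0.001]
contact_force: [0.6, 0.7, -0.6]
opening: 1.001
finger_force: 0.0
{'fovy': 64.62914794962593, 'cx': 317.4665739201578, 'cy': 195.51313640277627, 'R': array([[-2.41634016e-01,  9.70367260e-01, -6.19010227e-04],
       [ 9.27843338e-01,  2.31231688e-01,  2.92640816e-01],
       [ 2.84112201e-01,  7.01376311e-02, -9.56222239e-01]]), 't': array([ 0.38155335, -0.40890095,  0.18994148])} [ 0.48903932 -0.27108274  0.17812681]
```

View pics/w3.png

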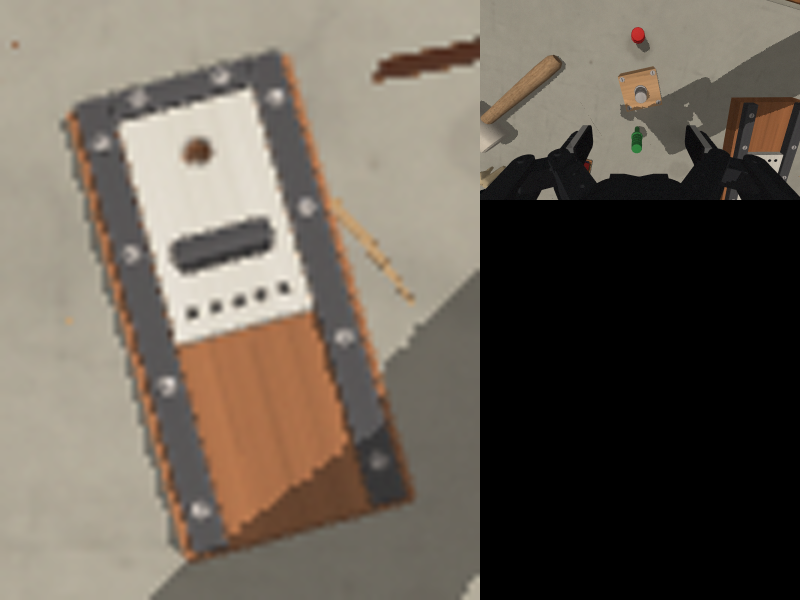

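```bash
python3 - <<'E'
from h import *
import pickle
p,d,c=pickle.load(open("wrist3.pkl","rb"))
cv2.imwrite("pics/w4.png",cv2.resize(p[130:230,265:385],(720,600),interpolation=cv2.INTER_CUBIC))
for v in range(170,205,4): print(v,[round(float(pt(c,d,u,v)[2]),3) for u in range(306,342,3)])
p,d,c=pickle.load(open("top3.pkl","rb"))
print("T",pt(c,d,197.5/6-.5+270,151.5/6-.5+145,.04))
E
```

```text
170 [0.04, 0.039, 0.04, 0.041, 0.04, 0.041, 0.04, 0.041, 0.04, 0.04, 0.039, 0.041]
174 [0.04, 0.038, 0.044, 0.043, 0.046, 0.048, 0.046, 0.043, 0.043, 0.04, 0.039, 0.038]
178 [0.041, 0.302, 0.044, 0.055, 0.061, 0.062, 0.06, 0.055, 0.043, 0.039, 0.042, 0.04]
182 [0.04, 0.044, 0.061, 0.068, 0.072, 0.073, 0.075, 0.07, 0.061, 0.045, 0.041, 0.041]
186 [0.04, 0.043, 0.074, 0.079, 0.08, 0.08, 0.08, 0.08, 0.074, 0.044, 0.04, 0.04]
190 [0.041, 0.039, 0.08, 0.079, 0.08, 0.079, 0.08, 0.079, 0.079, 0.069, 0.039, 0.04]
194 [0.04, 0.04, 0.08, 0.08, 0.079, 0.08, 0.078, 0.079, 0.08, 0.079, 0.039, 0.041]
198 [0.04, 0.04, 0.08, 0.079, 0.08, 0.08, 0.081, 0.08, 0.08, 0.04, 0.039, 0.302]
202 [0.04, 0.04, 0.04, 0.079, 0.081, 0.08, 0.08, 0.079, 0.08, 0.039, 0.04, 0.04]
T [0.6398776  0.01644034 0.04      ]
```

View pics/w4.png

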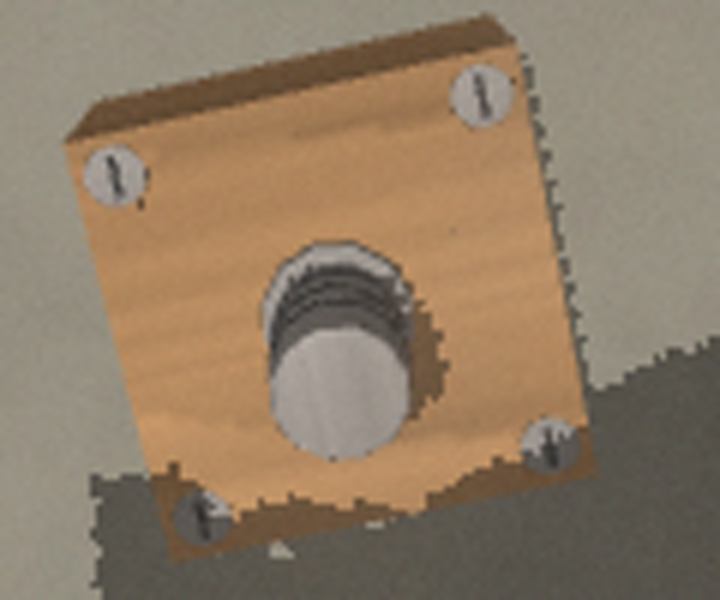

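```bash
python3 - <<'E'
from h import *
import pickle
p,d,c=pickle.load(open("wrist3.pkl","rb"))
f=lambda x,y,z:pt(c,d,x/6+264.6,y/6+129.6,z)
print("pin",f(341,391,.08), "screws",np.mean([f(115,175,.04),f(482,95,.04),f(550,445,.04),f(203,515,.04)],0),ctrl.get_state()["eef_pos"])
E
```

```text
pin [ 0.48218965 -0.27008968  0.08      ] screws [ 0.48264789 -0.27001853  0.04      ] [ 0.48903932 -0.27108274  0.17812681]
```

```bash

python3 -m handwheel '[-0.023,0.004,-0.15,0,0,0,-0.022,0.003,-0.15,0,0,0,0,0,-0.15,0,0,0,0,0,-0.1,0,0,0,0,0,0,0,0,0]'
python3 -m handwheel '[0,0,-0.05,0,0,0,0,0,-0.05,0,0,0,0,0,-0.03,0,0,0,0,0,0,0,0,0,0,0,0,0,0,0]'
```

```text
time: 6.38
eef_pos: [0.4803, -0.2671, 0.0918]
tcp_rot: [-0.123, 0.992, 0.003, -0.002]
contact_force: [-0.9, 0.6, -0.5]
opening: 0.999
finger_force: 0.0
time: 6.8
eef_pos: [0.4822, -0.2705, 0.0766]
tcp_rot: [-0.122, 0.993, -0.0, 0.0]
contact_force: [-0.0, -0.7, 0.4]
opening: 1.001
finger_force: 0.0
```

```bash

python3 -m handwheel '[0,0,-0.05,0,0,0,0,0,0,0,0,0,0,0,0,0,0,0]'
python3 -m handwheel '[0,0,0,0,0,0,0,0,0,0,0,0,0,0,0,0,0,0,0,0,0,0,0,0,0,0,0,0,0,0]' 0 60
python3 -m handwheel '[0,0,0,0,0,0,0,0,0,0,0,0,0,0,0,0,0,0,0,0,0,0,0,0,0,0,0,0,0,0]'
```

```text
time: 7.05
eef_pos: [0.4817, -0.2703, 0.0685]
tcp_rot: [-0.122, 0.993, 0.0, -0.0]
contact_force: [-0.1, 0.3, -0.5]
opening: 1.004
finger_force: 0.0
time: 7.47
eef_pos: [0.482, -0.2705, 0.069]
tcp_rot: [-0.122, 0.993, -0.0, 0.0]
contact_force: [0.3, -0.9, -0.2]
opening: 0.302
finger_force: 0.0
time: 7.88
eef_pos: [0.4821, -0.2707, 0.0691]
tcp_rot: [-0.122, 0.993, -0.0, 0.0]
contact_force: [-0.4, 0.3, 2.0]
opening: 0.189
finger_force: 58.5
```

```bash

python3 -m handwheel '[0,0,0.1,0,0,0,0,0,0.15,0,0,0,0,0,0.2,0,0,0,0,0,0.2,0,0,0,0,0,0,0,0,0]'
python3 -m handwheel '[0.105,0.191,0,0,0,0,0.105,0.191,0,0,0,0,0.105,0.191,0,0,0,0,0.105,0.191,0,0,0,0,0.105,0.191,0,0,0,0]'
python3 -m handwheel '[0.105,0.191,0,0,0,0,0.105,0.191,0,0,0,0,0.105,0.191,0,0,0,0,0.105,0.191,0,0,0,0,0.105,0.191,0,0,0,0]'
python3 -m handwheel '[0,0,0,0,0,0,0,0,0,0,0,0,0,0,0,0,0,0]'
python3 - <<'E'
from h import *
o=[]
for n in("side","wrist"):
    p,d,c=cam(n)
    o.append(cv2.resize(p[110:260,240:400] if n=="side" else p[100:400,160:480],(400,375),interpolation=cv2.INTER_CUBIC))
cv2.imwrite("pics/m5.png",np.hstack(o))
print(ctrl.get_state()["eef_pos"])
E
```

```text
time: 8.3
eef_pos: [0.4847, -0.2726, 0.1729]
tcp_rot: [-0.122, 0.992, -0.004, 0.004]
contact_force: [1.2, -0.2, 0.7]
opening: 0.192
finger_force: 59.6
time: 8.72
eef_pos: [0.5605, -0.1256, 0.1651]
tcp_rot: [-0.122, 0.993, 0.0, -0.001]
contact_force: [0.4, -1.4, -1.5]
opening: 0.19
finger_force: 59.6
time: 9.13
eef_pos: [0.6392, 0.0178, 0.1648]
tcp_rot: [-0.122, 0.993, 0.0, -0.001]
contact_force: [0.3, -0.1, -0.5]
opening: 0.189
finger_force: 59.6
time: 9.38
eef_pos: [0.6386, 0.0159, 0.165]
tcp_rot: [-0.122, 0.992, 0.0, -0.001]
contact_force: [0.5, -0.0, -0.7]
opening: 0.192
finger_force: 59.6
[0.63864898 0.01501306 0.16558269]
```

View pics/m5.png

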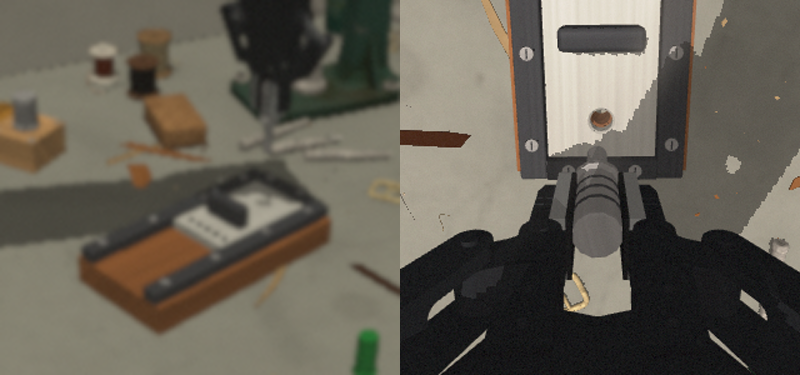

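```bash
python3 - <<'E'
from h import *
p,d,c=cam("wrist")
cv2.imwrite("pics/m6.png",cv2.resize(p[165:265,265:385],(720,600),interpolation=cv2.INTER_CUBIC))
print(pt(c,d,320,195,.04),ctrl.get_state()["eef_pos"])
import pickle;pickle.dump((p,d,c),open("w6.pkl","wb"))
E
```

```text
[0.63989779 0.01804021 0.04      ] [0.63877099 0.01489753 0.16584248]
```

View pics/m6.png

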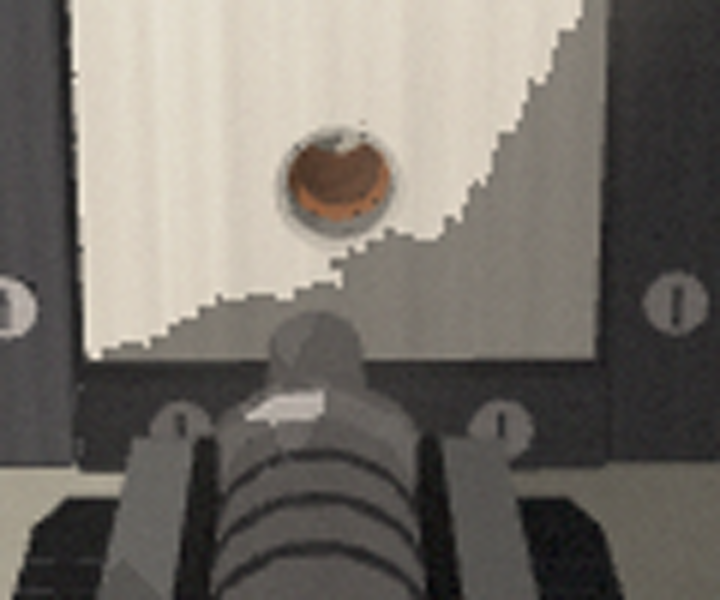

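```bash
python3 - <<'E'
from h import *
import pickle
p,d,c=pickle.load(open("w6.pkl","rb"))
f=lambda x,y,z:pt(c,d,x/6+264.6,y/6+164.6,z)
ey=np.array([-np.sin(.249),np.cos(.249),0])
e=ctrl.get_state()["eef_pos"]
for n,a in(("hole",(338,182,.04)),("bedhole",(339,180,.03)),("tip",(315,335,.101)),("railL",(73,200,.044)),("railR",(606,200,.044)),("plL",(85,350,.04)),("plR",(598,350,.04)),("barc",None)):
    if a: q=f(*a); print(n,q,"lat rel TCP",(q-e)@ey)
E
```

```text
hole [0.63965656 0.01877132 0.04      ] lat rel TCP 0.003536077774732629
bedhole [0.64222277 0.01967657 0.03      ] lat rel TCP 0.003781012932824562
tip [0.63906184 0.01543293 0.101     ] lat rel TCP 0.0004472053040776977
railL [ 0.64963674 -0.01573344  0.044     ] lat rel TCP -0.03236399208649387
railR [0.63219789 0.0542456  0.044     ] lat rel TCP 0.039754387832233604
plL [ 0.67223985 -0.00976265  0.04      ] lat rel TCP -0.032147545848226426
plR [0.65476323 0.06037221 0.04      ] lat rel TCP 0.040131166435869524
```

```bash

python3 -m handwheel '[0.004,0.011,-0.1,0,0,0,0.004,0.01,-0.1,0,0,0,0,0,-0.1,0,0,0,0,0,0,0,0,0,0,0,0,0,0,0]'
python3 - <<'E'
from h import *
import pickle
print(ctrl.get_state()["eef_pos"])
p,d,c=cam("wrist");pickle.dump((p,d,c),open("w7.pkl","wb"))
cv2.imwrite("pics/m7.png",cv2.resize(p[150:270,260:380],(600,600),interpolation=cv2.INTER_CUBIC))
E
```

```text
time: 9.95
eef_pos: [0.6396, 0.0183, 0.1203]
tcp_rot: [-0.121, 0.993, 0.0, -0.001]
contact_force: [-0.4, -0.4, -1.1]
opening: 0.189
finger_force: 59.6
[0.63959164 0.01832601 0.12034308]
```

View pics/m7.png

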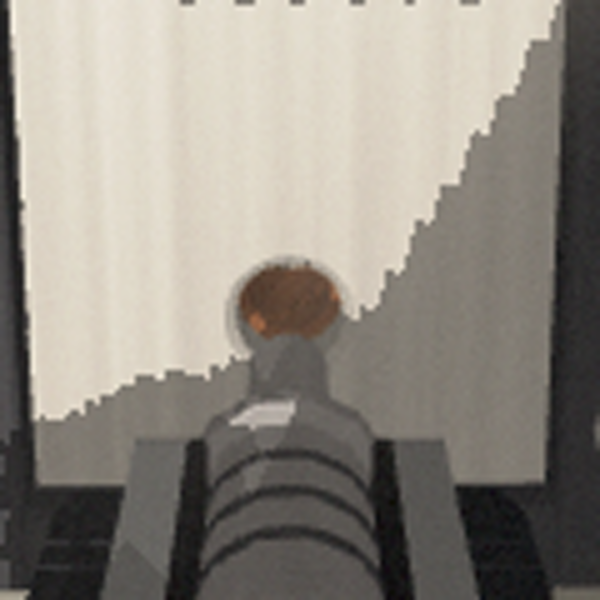

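```bash

python3 -m handwheel '[0.002,0,-0.05,0,0,0,0,0,-0.05,0,0,0,0,0,0,0,0,0]'
python3 -m handwheel '[0,0,-0.033,0,0,0,0,0,-0.033,0,0,0,0,0,0,0,0,0]'
python3 -m handwheel '[0,0,-0.033,0,0,0,0,0,-0.033,0,0,0,0,0,0,0,0,0]'
```

```text
time: 10.25
eef_pos: [0.6401, 0.0192, 0.105]
tcp_rot: [-0.122, 0.993, 0.0, -0.001]
contact_force: [-1.4, 1.0, -1.3]
opening: 0.19
finger_force: 59.6
time: 10.5
eef_pos: [0.6402, 0.0194, 0.0951]
tcp_rot: [-0.122, 0.993, 0.0, -0.001]
contact_force: [0.2, 0.5, -1.6]
opening: 0.189
finger_force: 59.6
time: 10.75
eef_pos: [0.6401, 0.0193, 0.0851]
tcp_rot: [-0.122, 0.993, 0.0, -0.001]
contact_force: [0.0, 0.2, -1.7]
opening: 0.193
finger_force: 59.6
```

```bash

python3 -m handwheel '[0,0,-0.033,0,0,0,0,0,-0.033,0,0,0,0,0,0,0,0,0]'
python3 -m handwheel '[0,0,-0.02,0,0,0,0,0,-0.013,0,0,0,0,0,0,0,0,0]'
python3 -m handwheel '[0,0,-0.007,0,0,0,0,0,0,0,0,0]'
```

```text
time: 11.0
eef_pos: [0.6402, 0.0193, 0.0752]
tcp_rot: [-0.122, 0.993, 0.0, -0.001]
contact_force: [-0.1, 0.2, -1.2]
opening: 0.191
finger_force: 59.6
time: 11.25
eef_pos: [0.6408, 0.0193, 0.0711]
tcp_rot: [-0.122, 0.993, 0.0, -0.0]
contact_force: [-0.4, 0.3, 0.2]
opening: 0.188
finger_force: 59.6
time: 11.42
eef_pos: [0.6409, 0.0192, 0.0706]
tcp_rot: [-0.122, 0.993, -0.0, -0.0]
contact_force: [-1.2, -0.8, -0.4]
opening: 0.192
finger_force: 59.6
```

```bash

python3 -m handwheel '[0,0,-0.01,0,0,0,0,0,0,0,0,0]'
python3 -m handwheel '[0,0,-0.01,0,0,0,0,0,0,0,0,0]'
```

```text
time: 11.58
eef_pos: [0.6409, 0.0191, 0.0692]
tcp_rot: [-0.122, 0.993, -0.0, 0.0]
contact_force: [-0.6, -0.3, -1.8]
opening: 0.194
finger_force: 59.8
time: 11.75
eef_pos: [0.641, 0.0191, 0.0691]
tcp_rot: [-0.122, 0.993, -0.0, -0.0]
contact_force: [-4.1, 0.1, 4.6]
opening: 0.19
finger_force: 60.4
```

```bash

python3 -m handwheel '[0,0,0,0,0,0,0,0,0,0,0,0,0,0,0,0,0,0,0,0,0,0,0,0,0,0,0,0,0,0]' 0.6
python3 -m handwheel '[0,0,0.1,0,0,0,0,0,0.15,0,0,0,0,0,0.2,0,0,0,0,0,0.2,0,0,0,0,0,0.2,0,0,0]'
python3 -m handwheel '[-0.2,-0.18,0,0,0,0,-0.2,-0.18,0,0,0,0,-0.2,-0.18,0,0,0,0,-0.1,-0.18,0,0,0,0,-0.1,-0.18,0,0,0,0]'
python3 -m handwheel '[0,-0.18,0,0,0,0,0,-0.18,0,0,0,0,0,0,0,0,0,0,0,0,0,0,0,0,0,0,0,0,0,0]'
python3 - <<'E'
from h import *
p,d,c=cam("top")
f=lambda u,v:pt(c,d,u,v)
a=cv2.resize(p[145:245,270:350],(480,600),interpolation=cv2.INTER_CUBIC)
p2,_,_=cam("side")
b=cv2.resize(p2[150:250,260:385],(320,256),interpolation=cv2.INTER_CUBIC)
cv2.imwrite("pics/m8.png",np.hstack([a,cv2.copyMakeBorder(b,0,344,0,0,cv2.BORDER_CONSTANT)]))
q=np.array([f(u,v) for u in range(290,320) for v in range(155,185)]); q=q[(q[:,2]>.068)&(q[:,2]<.1)]
print(len(q),q[:,2].max(),np.median(q,0))
E
```

```text
time: 12.17
eef_pos: [0.641, 0.0192, 0.0675]
tcp_rot: [-0.122, 0.993, 0.0, 0.0]
contact_force: [-0.6, -0.3, -0.7]
opening: 0.596
finger_force: 0.0
time: 12.58
eef_pos: [0.6408, 0.0192, 0.1975]
tcp_rot: [-0.122, 0.993, -0.0, 0.0]
contact_force: [0.7, -1.3, 0.6]
opening: 0.6
finger_force: 0.0
time: 13.0
eef_pos: [0.5196, -0.1166, 0.1965]
tcp_rot: [-0.122, 0.992, -0.0, 0.001]
contact_force: [0.2, -1.3, -0.0]
opening: 0.601
finger_force: 0.0
time: 13.42
eef_pos: [0.521, -0.1695, 0.1958]
tcp_rot: [-0.122, 0.993, 0.0, 0.0]
contact_force: [0.1, 0.4, -0.3]
opening: 0.597
finger_force: 0.0
34 0.08425437134309788 [0.63877487 0.01740884 0.07853672]
```

View pics/m8.png

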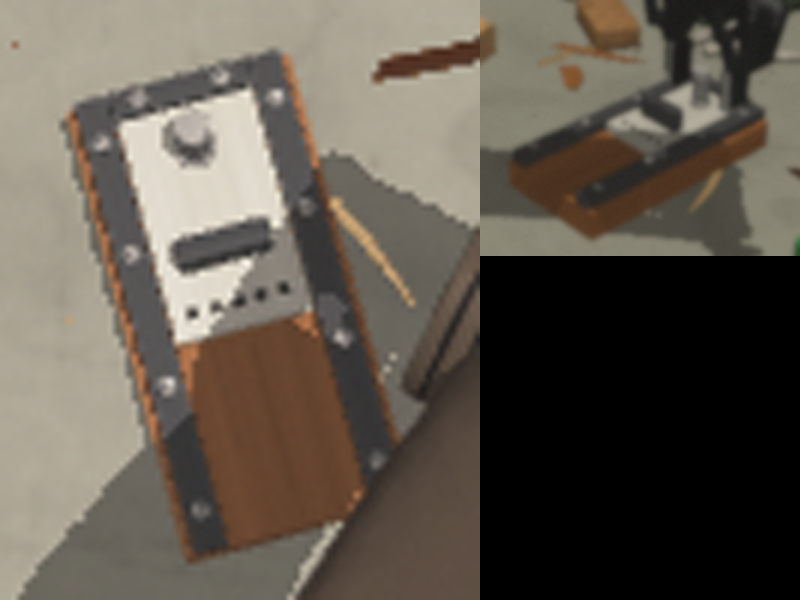

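The pin stands upright in the hole, near (190,135) in the crop. Its top is at about 0.079 m, against 0.080 m when seated. The template is against the stop and the gripper touches nothing.

```bash
python3 -c "
from plant import ctrl
print(ctrl.sign_off())"
```

```text
the job is handed in; nothing more can be done
None
```

I slid the template home against the stop, seated the slim pin through it into the bed's hole, let go and handed the job in at about 13.5 s; the final picture shows both in place, and the sign-off gave no verdict.

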